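# Push a cover plate out over the ledge end for edge inspection

### The arm

A 7-joint arm with a two-finger parallel gripper is mounted at the origin on the work surface. World frame = base frame: x ahead of the robot, y to its left, z up, the work surface at z = 0. Lengths are in m, angles in rad, forces in N, time in s.
With the tool pointing down it reaches from about 0.4 to 0.85 m from the base axis. Payload 4.5 kg.
Tool frame: the origin (TCP) lies between the finger pads; the fingertips stand 8 mm ahead of it and the grasp point (between the pads) lies 11 mm behind it; z points along the fingers, y is the direction in which the jaws open and shut (so a half turn about z gives the same grasp; the last joint's range is limited). The gripper opens to 88 mm and grips with 3 to 60 N. Pads are 18 mm wide; open, the fingers measure 123 mm over their backs; the gripper's body (75 mm by 187 mm) begins 45 mm behind the grasp point.
Start: joints at [1.279, 0.689, -0.195, 1.565, 0.157, 0.902, -0.215], TCP at [0.2, -0.592, 0.247] pointing down, gripper open.
Joint ranges: [-3.01, 3.01], [-0.46, 2.08], [-1.47, 1.51], [0.13, 2.56], [-1, 4.14], [0.04, 2.09], [-2.66, 2.66]. Speed limits (rad/s): [2.57, 2.57, 3.14, 3.14, 3.14, 3.14, 3.14].

### API

Orientations are given as a unit quaternion [x, y, z, w].
In Python, from plant import r gives the robot as it stands.
- The arm moves only by the tool carry_out, never from a script. Its argument "commands" is a list that holds one entry, the list of rows, each a list of 7 numbers: the turn, a rotation vector about the tool's x, y, z in rad, then the shift along the tool's x, y, z in cm, then the finger opening in cm, from 0 to 8.81. A call has 1 to 10 rows; each row is the pose to reach, as a shift and turn from the pose commanded when the call began, along the tool's axes at that moment; what a row does not reach only later rows make up. A row lasts 1/12 s, in which the tool goes at most 41.7 mm and 7.16 degrees, less where a joint would pass 70% of its speed; a pose out of reach is approached as far as the arm can. A call with a gripper value outside its range is refused whole. The fingers move at their own pace and stop on an object; "force" is the grip in N (left out, the last holds). Time passes only in rows, so rows that repeat a pose let the fingers close. It gives the time, the measured TCP pose, the force and the opening at its end, in the units of the state.
- r.get_state(): the state, without advancing time (a new reading comes with each control period).
- r.snapshot(name): name is "scene" or "side" or "wrist"; returns a dict with "pixels" (400x640x3 uint8, red, green, blue), "mtx" (3x3 intrinsics, pixels), "xyz" and "rotation" of the camera in the world. Camera axes: x right, y down, z forward; pixel columns grow to the right and rows downward; lengths in m; the calibration is good to about 2 mm. The wrist camera is an equidistant fisheye: a pixel r from the principal point sees the ray r / f radians off the axis. A picture is of the moment at which its call begins. There is no depth.
- r.finish_job(): hands the job in, once; it reports no verdict.
The state is a dict: "clock": time; "q": joint angles; "qd": joint speeds; "joint_torque": joint torques, N m; "tool_pos": TCP position; "eef_rot": TCP orientation; "contact_force": force on the tool from outside, world axes, zero at the start; "moment": the same for the moment, N m; "opening": opening from 0.0 (shut) to 1.0 (fully open).
Only numpy, scipy, OpenCV 4.12 (cv2) and the standard library are available. Lean on these libraries where they do the work, as an engineer would, in place of code of your own. Each camera call takes 0.05 s, during which the arm holds its last target.

### The job

Push the metal cover plate along the raised wooden ledge until about a third of its length hangs out past the end of the ledge where the magnifier stands, so that its edge can be inspected; it must finally lie flat with its long side flush against the ledge's back rail. Only push it with the fingers: do not pick it up or let it fall, and leave the magnifier, the iron stand, the spool and the jar where they are.

Things in the scene. Friction and masses are not known exactly. Their poses are not given: they have to be found in the camera images.
- ledge: Fixed low wooden riser; flat top 60 mm above the bench, own x -85 to +65 mm, own y -150 to +150 mm. Origin on the bench surface, 60 mm below the top. A dark steel back rail runs along the whole far (+x) side: inner face at own x = +55 mm, its top 12 mm above the ledge's top. Both ends (own y = +-150 mm) and the near side (-x) are open. Position and yaw vary.
- plate: Loose flat aluminium plate with 4 small dark holes, 80 (own x) x 120 (own y) x 6 mm, 0.11 to 0.22 kg, on the ledge's top, long side roughly along the rail but askew, 15 to 27 mm short of flush. Origin: centre of its underside. Flush, it is at ledge x = +15 mm; a third out, it is 130 mm from the ledge's origin along ledge y. Slides under a 1 to 3 N push.
- magnifier: Loose bench magnifier, 1.2 kg, 179 mm tall: round grey base 90 mm across, thin column, white ring-shaped lens head 66 mm across at 155 to 171 mm height. It stands on the bench about 335 mm from the ledge's centre, beyond its +y or its -y end (varies): the plate goes out over that end. Origin: centre of its underside.
- iron_stand: Loose soldering iron stand (0.7 kg): dark base 100 x 70 mm with a slanted metal cone and black grip leaning towards the robot, about 110 mm tall. It stands on the bench beyond the other end of the ledge, about 335 mm from its centre. Bystander. Origin: centre of the base's underside.
- spool: Loose solder spool, 52 mm diameter, 38 mm tall, standing on the bench behind the rail. Bystander. Origin: centre of its underside.
- jar: Loose small amber flux jar, 44 mm diameter, 42 mm tall, standing on the bench behind the rail. Bystander. Origin: centre of its underside.
There are look-alikes about, which are no part of the job. Several things have the shape of the plate; the one meant has the colours described above.

How it is judged:
By the outcome, as a careful person would: the job done as asked, in the order asked, and still so for the second after the job is handed in, with the robot touching nothing.
It also fails if it takes over 58 s, if anything falls off the work surface, if the arm or the gripper's body presses on something with over 40 N, if the wrist force passes 120 N, or if a joint passes its speed limit or range.

## Working session

There is one attempt and no reset: what is moved stays moved. The work goes in short steps, Python scripts to look and compute and a tool call to move; the robot and the scene stay as the last step left them, time stands still between calls to the robot, and variables do not carry over. Pictures are saved under pics/ and viewed, and the job is handed in when it is done.

Besides the shell and the picture viewer there is one more tool, called after "Emit:" as name([rows], argument=value, ...), one row to a line, values as JSON. carry_out: Moves the arm, as the interface text tells. Its arguments: {"type":"object","properties":{"commands":{"type":"array"},"force":{"type":"number"}},"required":["commands"]}

```bash
ls; mkdir -p pics; python3 - <<'E'
from plant import r
import cv2
s=r.get_state()
for k in s: print(k,s[k])
for n in ("scene","side","wrist"):
    d=r.snapshot(n); cv2.imwrite(f"pics/{n}0.png",d["pixels"][:,:,::-1]); print(n,d["mtx"],d["xyz"],d["rotation"])
    import numpy as np; np.savez(f"pics/{n}0.npz",**d)
E
```

```text
pics
clock 0.0
q [ 1.27877673  0.68996841 -0.1945115   1.56635728  0.15730489  0.90249652
 -0.21512395]
qd [-4.95322964e-04 -7.09634929e-05 -9.23468954e-04  3.58209205e-04
  1.09268039e-03  6.45150702e-04  8.11608508e-05]
joint_torque [-4.30036762e-04 -5.27566409e+01 -1.26713421e+00 -1.53430957e+01
 -5.27056865e-02  6.53696159e-03  1.93392320e-04]
tool_pos [ 0.19980442 -0.5915429   0.24591615]
eef_rot [ 9.86753979e-01  1.62221274e-01 -2.18080253e-04 -8.92458746e-04]
contact_force [-0.14798475 -0.31015392  0.08153397]
moment [0.05218852 0.00275657 0.02065723]
opening 0.9993332209654054
scene [[410.88060271   0.         325.83248028]
 [  0.         410.88060271 195.92956154]
 [  0.           0.           1.        ]] [0.98401762 0.38838556 0.83915428] [ 0.3931533   0.86930921 -0.27092517 -0.12779491]
side [[459.89502382   0.         322.66397239]
 [  0.         459.89502382 202.34499372]
 [  0.           0.           1.        ]] [0.21941279 0.83432287 0.62162922] [-0.19618788  0.85459432 -0.47060543  0.09853631]
wrist [[309.70691629   0.         313.50029302]
 [  0.         309.70691629 195.41637808]
 [  0.           0.           1.        ]] [ 0.2700146  -0.5680506   0.38430965] [ 0.803869   -0.57666833 -0.08486965  0.11851332]
```

View pics/scene0.png

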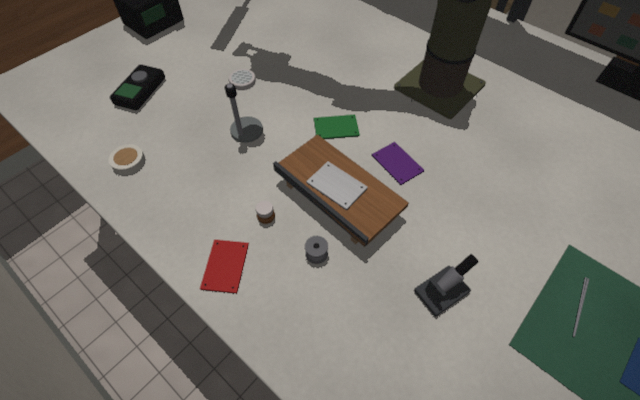

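View pics/side0.png

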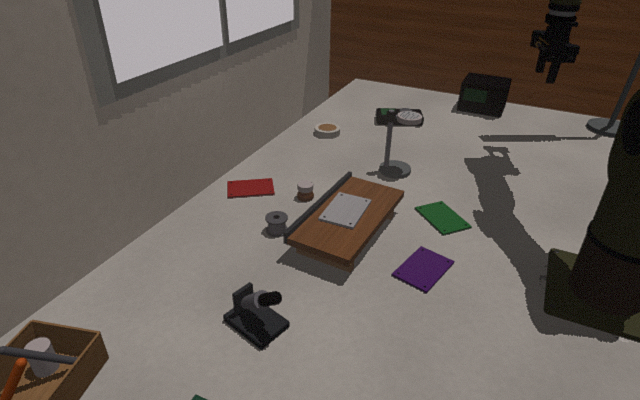

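View pics/wrist0.png

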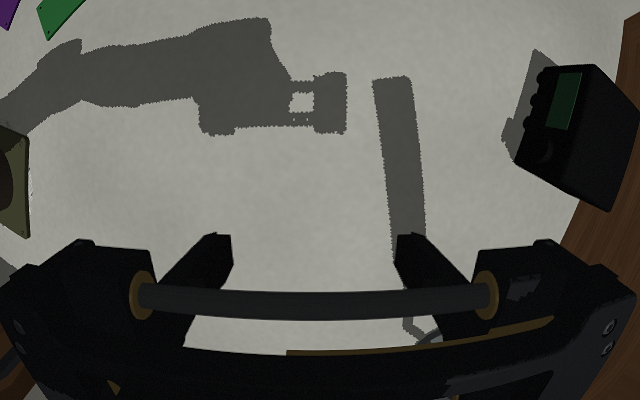

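Candidates for the plate: silver sheet on the ledge, scene (338,184); green (336,127), purple (398,163) and red (225,265) look-alikes on the bench. I choose the silver one with 4 holes on the ledge, and check it in a crop.

```bash
python3 - <<'E'
import cv2
a=cv2.imread("pics/scene0.png")[120:260,225:425]; cv2.imwrite("pics/c1.png",cv2.resize(a,None,fx=4,fy=4,interpolation=cv2.INTER_CUBIC))
a=cv2.imread("pics/side0.png")[165:275,270:420]; cv2.imwrite("pics/c2.png",cv2.resize(a,None,fx=5,fy=5,interpolation=cv2.INTER_CUBIC))
E
```

```text
(no output)
```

View pics/c1.png

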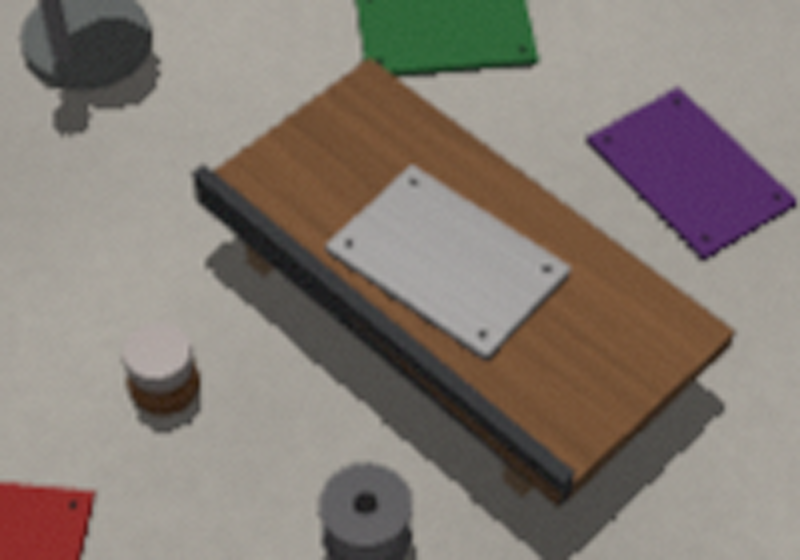

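View pics/c2.png

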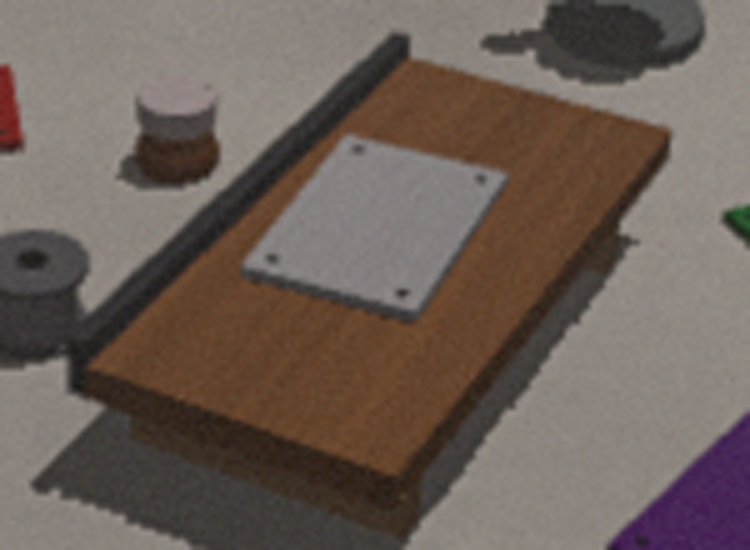

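The crop shows the silver plate with four dark holes, lying askew on the ledge; this is the right one. The magnifier's at the ledge's far-left end in the scene view, about (245,130). Next, the positions.

```bash
cat > h.py <<'E'
import numpy as np, cv2
from scipy.spatial.transform import Rotation as R
from scipy.optimize import least_squares
def cam(n): return np.load(f"pics/{n}.npz")
def ray(d,px):
    K=d["mtx"]; v=np.array([(px[0]-K[0,2])/K[0,0],(px[1]-K[1,2])/K[1,1],1]); return R.from_quat(d["rotation"]).apply(v)
def onz(d,px,z):
    v=ray(d,px); o=d["xyz"]; return (o+v*(z-o[2])/v[2])[:2]
def crop(off,f,p): return [(c+.5)/f-.5+o for c,o in zip(p,off)]
def proj(d,P):
    c=R.from_quat(d["rotation"]).inv().apply(np.atleast_2d(P)-d["xyz"]); K=d["mtx"]
    return np.c_[K[0,0]*c[:,0]/c[:,2]+K[0,2],K[1,1]*c[:,1]/c[:,2]+K[1,2]]
def w2(pose,xy): # local->world 2D
    c,s=np.cos(pose[2]),np.sin(pose[2]); xy=np.atleast_2d(xy); return np.c_[pose[0]+c*xy[:,0]-s*xy[:,1],pose[1]+s*xy[:,0]+c*xy[:,1]]
def fit(pts,x0): # pts: (cam,px,localxyz)
    def f(p):
        return np.concatenate([proj(d,np.r_[w2(p,l[:2])[0],l[2]])[0]-px for d,px,l in pts])
    s=least_squares(f,x0); return s.x,f(s.x).reshape(-1,2)
E
cat > m.py <<'E'
from h import *
S,D=cam("scene0"),cam("side0")
a=lambda p:crop((225,120),4,p); b=lambda p:crop((270,165),5,p)
L=[(S,a((370,60)),(-.085,-.15,.06)),(S,a((733,333)),(-.085,.15,.06)),(S,a((207,165)),(.055,-.15,.072)),(S,a((572,472)),(.055,.15,.072)),
(D,b((670,130)),(-.085,-.15,.06)),(D,b((400,478)),(-.085,.15,.06)),(D,b((410,58)),(.055,-.15,.06)),(D,b((88,370)),(.055,.15,.06))]
for d,px,l in L: print(onz(d,px,l[2]))
lp,e=fit(L,[.5,0,0]); print("ledge",lp,np.degrees(lp[2])); print(e.round(1))
P=[(S,a((413,165)),(-.04,-.06,.066)),(S,a((570,268)),(-.04,.06,.066)),(S,a((490,355)),(.04,.06,.066)),(S,a((327,245)),(.04,-.06,.066)),
(D,b((350,135)),(.04,-.06,.066)),(D,b((508,175)),(-.04,-.06,.066)),(D,b((415,313)),(-.04,.06,.066)),(D,b((242,268)),(.04,.06,.066))]
pp,e=fit(P,lp); print("plate",pp,np.degrees(pp[2])); print(e.round(1))
c,s=np.cos(lp[2]),np.sin(lp[2]); dx=pp[:2]-lp[:2]
print("plate in ledge",c*dx[0]+s*dx[1],-s*dx[0]+c*dx[1],np.degrees(pp[2]-lp[2]))
print("magn",onz(S,(247,132),.01),onz(D,(394,170),.015),"tgt",w2(lp,[.015,-.13]))
np.savez("poses.npz",lp=lp,pp=pp)
from plant import r
print(R.from_quat(r.get_state()["eef_rot"]).as_matrix().round(3))
E
python3 m.py
```

```text
[ 0.4406194  -0.10707942]
[0.46080715 0.18988393]
[ 0.57864319 -0.11543438]
[0.59954325 0.17966541]
[ 0.43852878 -0.09938352]
[0.45501637 0.19612748]
[ 0.57568753 -0.10795946]
[0.59388759 0.18967446]
ledge [ 0.53342561  0.03743776 -0.06265483] -3.5898571446205225
[[ 0.4 -0.3]
 [ 1.6 -0.1]
 [-0.2  0. ]
 [ 2.   0.5]
 [ 0.7 -1.5]
 [-0.7 -1.6]
 [-0.  -1.6]
 [-0.2 -2.1]]
plate [0.53029263 0.03767762 0.02542294] 1.456627158599806
[[ 0.8  0.4]
 [ 1.3  0.3]
 [ 0.2  0.5]
 [ 0.7  0.5]
 [-0.4 -1.1]
 [ 0.4 -1.4]
 [ 0.5 -1.4]
 [ 0.1 -1.6]]
plate in ledge -0.003141859116083587 4.321908411588591e-05 5.046484303220329
magn [ 0.52667103 -0.28956505] [ 0.51259787 -0.26953483] tgt [[ 0.54025638 -0.09324636]]
[[ 0.947  0.32  -0.001]
 [ 0.32  -0.947  0.001]
 [-0.    -0.001 -1.   ]]
```

Emit:
carry_out([
  [[0,0,0.04,2.6,-3.0,0,6],[0,0,0.08,5.2,-6.0,0,6],[0,0,0.12,7.8,-9.0,0,6],[0,0,0.16,10.4,-12.0,0,6],[0,0,0.2,13.0,-15.0,0,6],[0,0,0.24,15.6,-18.0,0,6],[0,0,0.28,18.2,-21.0,0,6],[0,0,0.32,20.8,-24.0,0,6],[0,0,0.36,23.4,-27.0,0,6],[0,0,0.39,26.0,-30.0,0,6]],
])

```text
clock: 0.98
tool_pos: [0.3507, -0.2229, 0.2468]
eef_rot: [0.999, -0.033, 0.0, 0.0]
contact_force: [0.9, 0.2, 0.2]
opening: 0.68
```

```bash
cat > go.py <<'E'
# print shift to ledge target (x,y,z[,yaw deg rel ledge]) in tool cm
from h import *; import sys
from plant import r
s=r.get_state(); lp=np.load("poses.npz")["lp"]; x,y,z=map(float,sys.argv[1:4]); yaw=float(sys.argv[4]) if len(sys.argv)>4 else 0
Rm=R.from_quat(s["eef_rot"]); t=np.r_[w2(lp,[x,y])[0],z]
cur=s["tool_pos"]; d=cur[:2]-lp[:2]; c,sn=np.cos(lp[2]),np.sin(lp[2])
tgt=R.from_euler("z",lp[2]+np.radians(yaw))*R.from_euler("x",np.pi)
print("t",s["clock"],"cur ledge",(c*d[0]+sn*d[1]).round(4),(-sn*d[0]+c*d[1]).round(4),cur.round(4),"shift cm",(Rm.inv().apply(t-cur)*100).round(2),"turn",(Rm.inv()*tgt).as_rotvec().round(3),"F",s["contact_force"].round(2),"q",s["q"].round(2))
E
python3 go.py -0.075 0 0.15
```

```text
t 0.9833 cur ledge -0.1661 -0.2713 [ 0.3507 -0.2229  0.2468] shift cm [  9.01 -27.16   9.68] turn [ 0.    -0.    -0.004] F [0.87 0.24 0.16] q [ 0.49  0.43 -0.05  2.17  0.04  0.55 -1.22]
```

Emit:
carry_out([
  [[0,0,0,1,-3.4,0,6],[0,0,0,2,-6.8,0,6],[0,0,0,3,-10.2,0,6],[0,0,0,4,-13.6,1,6],[0,0,0,5,-17,3,6],[0,0,0,6,-20.4,5,6],[0,0,0,7,-23.8,7,6],[0,0,0,9,-27.2,9,6],[0,0,0,9,-27.2,9.7,6],[0,0,0,9,-27.2,9.7,6]],
])

```text
clock: 1.82
tool_pos: [0.4578, 0.0435, 0.1479]
eef_rot: [1.0, -0.029, -0.001, -0.0]
contact_force: [-0.5, -0.9, 0.1]
opening: 0.679
```

```bash
python3 go.py -0.075 0 0.0705; cat > snap.py <<'E'
from plant import r
import cv2,sys,numpy as np
k=sys.argv[1]
for n in sys.argv[2:]:
    d=r.snapshot(n); cv2.imwrite(f"pics/{n}{k}.png",d["pixels"][:,:,::-1]); np.savez(f"pics/{n}{k}.npz",**d)
E
python3 snap.py 1 wrist scene
```

```text
t 1.8167 cur ledge -0.0759 0.0014 [0.4578 0.0435 0.1479] shift cm [0.1  0.14 7.74] turn [-0.001  0.002  0.004] F [-0.47 -0.88  0.11] q [-0.2   0.66  0.01  2.15 -0.02  0.33 -1.8 ]
```

View pics/wrist1.png

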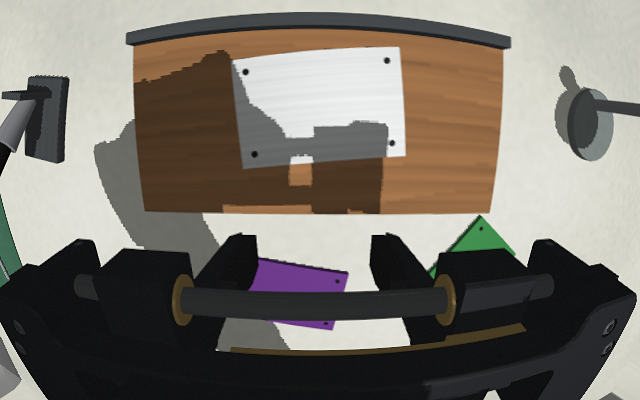

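View pics/scene1.png

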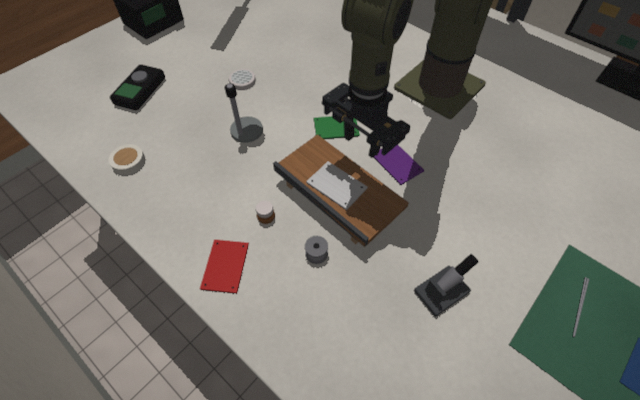

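The wrist picture shows the plate at (233,59)-(406,155), and the ledge's near corners at (145,211) and (490,213). I'll measure from it.

```bash
cat >> h.py <<'E'
def fray(d,px):
    K=d["mtx"]; u=(np.array(px,float)-[K[0,2],K[1,2]])/K[0,0]; t=np.hypot(*u)
    return R.from_quat(d["rotation"]).apply(np.r_[np.sin(t)*u/t,np.cos(t)])
def fonz(d,px,z):
    v=fray(d,px); o=d["xyz"]; return (o+v*(z-o[2])/v[2])[:2]
def tol(lp,p):
    c,s=np.cos(lp[2]),np.sin(lp[2]); d=np.array(p)-lp[:2]; return np.array([c*d[0]+s*d[1],-s*d[0]+c*d[1]])
E
python3 - <<'E'
from h import *
W=cam("wrist1"); lp=np.load("poses.npz")["lp"]
for n,p,z in [("nl",(145,211),.06),("nr",(490,213),.06),("fl",(133,47),.06),("fr",(506,49),.06)]:
    w=fonz(W,p,z); print(n,w.round(4),tol(lp,w).round(4))
q=[tol(lp,fonz(W,p,.066)) for p in [(400,47),(406,155),(244,168),(233,59)]]
print(np.round(q,4),np.mean(q,0)); print(np.degrees(np.arctan2(*(q[2]-q[1]))),np.degrees(np.arctan2(*(q[3]-q[0]))))
a=cv2.imread("pics/wrist1.png")[0:230,110:530]; cv2.imwrite("pics/c3.png",cv2.resize(a,None,fx=1.9,fy=1.9,interpolation=cv2.INTER_CUBIC))
E
```

```text
nl [0.4582 0.1887] [-0.0846  0.1462]
nr [ 0.4384 -0.1107] [-0.0855 -0.1538]
fl [0.5966 0.1803] [0.0542 0.1465]
fr [ 0.5795 -0.1222] [ 0.056  -0.1564]
[[ 0.0427 -0.0604]
 [-0.0367 -0.0674]
 [-0.0473  0.0522]
 [ 0.0329  0.0585]] [-0.00208055 -0.00423494]
-5.050901447218319 -4.745959037423526
```

View pics/c3.png

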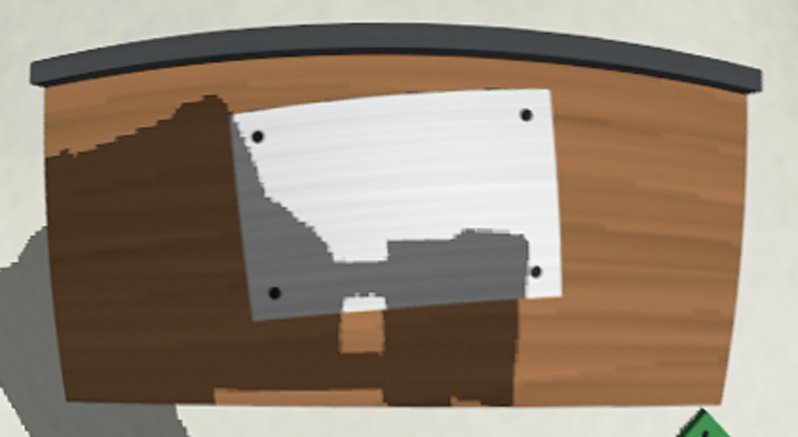

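```bash
python3 - <<'E'
from h import *
z=np.load("poses.npz"); lp=z["lp"].copy(); lp[:2]=w2(lp,[0,-.004])[0]; np.savez("poses.npz",lp=lp); print(lp)
E
python3 go.py -0.07 0 0.0705
```

```text
[ 0.53317516  0.03344561 -0.06265483]
t 1.9167 cur ledge -0.0766 0.0019 [0.4568 0.0401 0.1496] shift cm [0.67 0.17 7.91] turn [ 0.001  0.002 -0.002] F [ 0.22 -0.56  0.17] q [-0.2   0.66  0.01  2.15 -0.02  0.34 -1.8 ]
```

Emit:
carry_out([
  [[0,0,0,0.3,0.1,2,6],[0,0,0,0.6,0.2,4,6],[0,0,0,0.6,0.2,5.5,6],[0,0,0,0.6,0.2,6.5,6],[0,0,0,0.6,0.2,7.2,6],[0,0,0,0.6,0.2,7.6,6],[0,0,0,0.6,0.2,7.8,6],[0,0,0,0.6,0.2,7.8,6]],
])

```text
clock: 2.58
tool_pos: [0.4635, 0.0383, 0.072]
eef_rot: [0.999, -0.032, 0.0, 0.0]
contact_force: [0.9, 0.1, -0.1]
opening: 0.683
```

```bash
python3 go.py 0.015 0 0.0705;python3 snap.py 2 wrist; python3 go.py 0.015 0 0.0705
```

```text
t 2.5833 cur ledge -0.0698 0.0005 [0.4635 0.0383 0.072 ] shift cm [8.48 0.04 0.15] turn [ 0.    -0.    -0.002] F [ 0.9   0.12 -0.15] q [-0.18  0.82  0.    2.17 -0.02  0.15 -1.8 ]
t 2.6333 cur ledge -0.0697 0.0006 [0.4636 0.0384 0.0721] shift cm [8.47 0.05 0.17] turn [ 0.    -0.001 -0.002] F [ 0.75 -0.89  0.97] q [-0.18  0.82  0.    2.17 -0.02  0.15 -1.8 ]
```

View pics/wrist2.png

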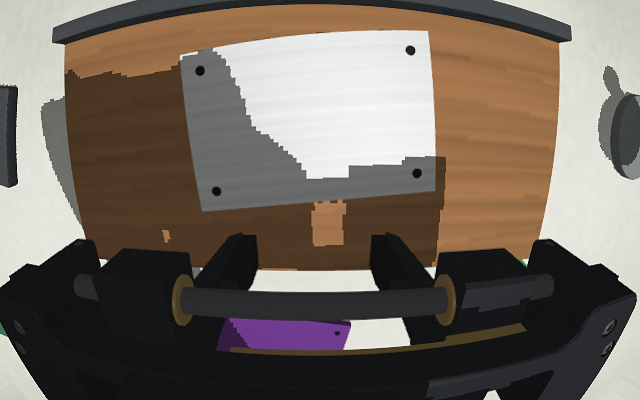

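Emit:
carry_out([
  [[0,0,0,0.4,-0.05,0.15,6],[0,0,0,0.8,-0.05,0.15,6],[0,0,0,1.2,-0.05,0.15,6],[0,0,0,1.5,-0.05,0.15,6],[0,0,0,1.8,-0.05,0.15,6],[0,0,0,2.1,-0.05,0.15,6],[0,0,0,2.4,-0.05,0.15,6],[0,0,0,2.7,-0.05,0.15,6],[0,0,0,2.9,-0.05,0.15,6],[0,0,0,3.0,-0.05,0.15,6]],
])

```text
clock: 3.47
tool_pos: [0.4938, 0.037, 0.0702]
eef_rot: [0.999, -0.032, 0.0, 0.0]
contact_force: [-1.1, -1.0, 0.6]
opening: 0.686
```

```bash
python3 snap.py 3 wrist; python3 go.py -.034 0 0.0705
```

```text
t 3.5167 cur ledge -0.0395 0.0011 [0.4938 0.037  0.0702] shift cm [ 0.55  0.1  -0.03] turn [ 0.    -0.    -0.002] F [ 0.77 -0.43  0.22] q [-0.17  0.84  0.    2.09 -0.02  0.22 -1.79]
```

View pics/wrist3.png

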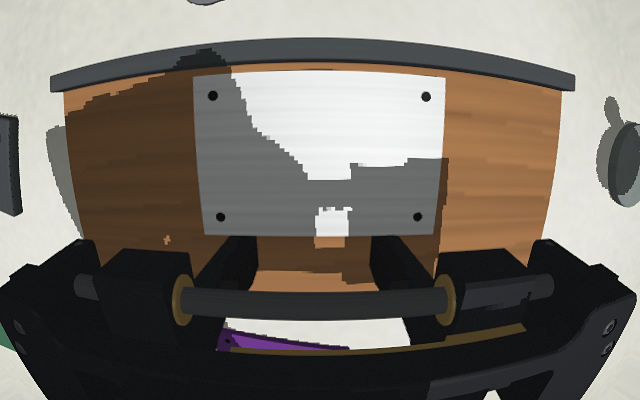

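The plate has squared up, with a small gap left at the rail (row ~70). I'll close it.

Emit:
carry_out([
  [[0,0,0,0.1,0,0,6],[0,0,0,0.2,0,0,6],[0,0,0,0.3,0,0,6],[0,0,0,0.4,0,0,6],[0,0,0,0.5,0,0,6]],
])

```text
clock: 3.93
tool_pos: [0.4983, 0.0368, 0.0702]
eef_rot: [0.999, -0.032, -0.0, 0.0]
contact_force: [-3.4, 0.3, 1.0]
opening: 0.675
```

```bash
python3 snap.py 4 wrist; python3 go.py -.034 0 0.0705; python3 - <<'E'
import cv2
a=cv2.imread("pics/wrist4.png")[20:250,110:530]; cv2.imwrite("pics/c4.png",cv2.resize(a,None,fx=1.9,fy=1.9,interpolation=cv2.INTER_CUBIC))
E
```

```text
t 3.9833 cur ledge -0.0351 0.0012 [0.4982 0.0368 0.0702] shift cm [ 0.11  0.12 -0.03] turn [ 0.     0.001 -0.001] F [-1.24 -0.43  0.43] q [-0.17  0.84  0.    2.07 -0.01  0.23 -1.79]
```

View pics/c4.png

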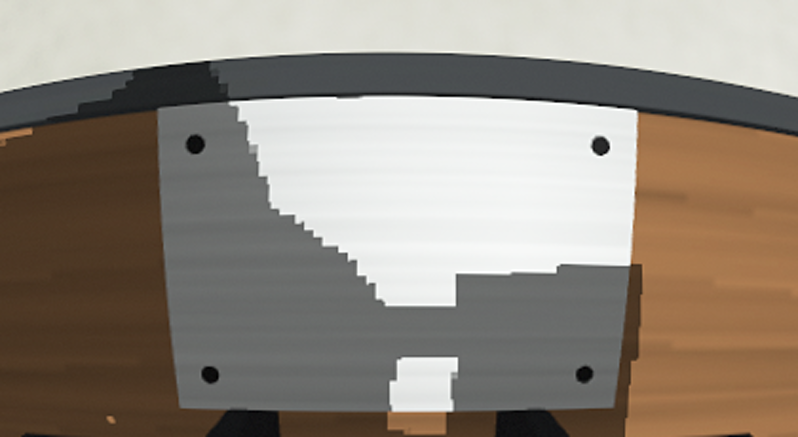

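Emit:
carry_out([
  [[0,0,0,-0.7,0,0,6],[0,0,0,-1.5,0,-0.5,6],[0,0,0,-2,0,-3,6],[0,0,0.12,-2,0,-6,5],[0,0,0.24,-1,-1,-7,4],[0,0,0.36,0,-2.5,-7,2.5],[0,0,0.48,1,-4,-7,2.5],[0,0,0.6,2,-6,-7,2.5],[0,0,0.72,3,-8,-7,2.5],[0,0,0.84,4,-9.4,-7,2.5]],
])

```text
clock: 4.82
tool_pos: [0.5442, 0.1305, 0.1406]
eef_rot: [0.899, -0.439, -0.0, -0.001]
contact_force: [0.0, 0.2, -1.3]
opening: 0.281
```

```bash
python3 go.py .012 0.095 0.0705 -90
```

```text
t 4.8167 cur ledge 0.0049 0.0976 [0.5442 0.1305 0.1406] shift cm [ 0.67 -0.36  7.01] turn [-0.001  0.001  0.725] F [ 0.02  0.21 -1.32] q [-0.48  0.78  0.27  1.87 -0.38  0.54 -2.43]
```

The last joint is nearing its limit this way. The grasp is symmetric, so I'll turn the other way instead.

Emit:
carry_out([
  [[0,0,-0.12,0,0,0,2.5],[0,0,-0.24,0,0,0,2.5],[0,0,-0.36,0,0,0,2.5],[0,0,-0.48,0,0,0,2.5],[0,0,-0.6,0,0,0,2.5],[0,0,-0.72,0,0,0,2.5],[0,0,-0.84,0,0,0,2.5],[0,0,-0.96,0,0,0,2.5],[0,0,-1.08,0,0,0,2.5],[0,0,-1.2,0,0,0,2.5]],
])

```text
clock: 5.65
tool_pos: [0.5436, 0.128, 0.1405]
eef_rot: [0.989, 0.15, 0.0, 0.0]
contact_force: [0.1, -0.2, -0.9]
opening: 0.281
```

```bash
python3 go.py .012 0.095 0.0705 90
```

```text
t 5.65 cur ledge 0.0045 0.0951 [0.5436 0.128  0.1405] shift cm [0.7  0.27 7.  ] turn [ 0.     0.    -1.206] F [ 0.05 -0.23 -0.91] q [-0.29  0.75 -0.05  1.87  0.06  0.52 -1.64]
```

Emit:
carry_out([
  [[0,0,-0.12,0.1,0,0,2.5],[0,0,-0.24,0.2,0.1,0,2.5],[0,0,-0.36,0.3,0.1,0,2.5],[0,0,-0.48,0.4,0.2,0,2.5],[0,0,-0.6,0.5,0.2,0,2.5],[0,0,-0.72,0.6,0.3,0,2.5],[0,0,-0.84,0.7,0.3,0,2.5],[0,0,-0.96,0.7,0.3,0,2.5],[0,0,-1.08,0.7,0.3,0,2.5],[0,0,-1.206,0.7,0.3,0,2.5]],
])

```text
clock: 6.48
tool_pos: [0.5512, 0.1272, 0.1405]
eef_rot: [0.729, 0.684, -0.0, 0.0]
contact_force: [0.1, -0.2, -0.4]
opening: 0.282
```

```bash
python3 go.py .012 0.095 0.0705 90; python3 snap.py 5 wrist scene
```

```text
t 6.4833 cur ledge 0.0122 0.0947 [0.5512 0.1272 0.1405] shift cm [ 0.04 -0.02  7.  ] turn [ 0.     0.    -0.001] F [ 0.07 -0.25 -0.37] q [-0.09  0.78 -0.38  1.83  0.47  0.61 -0.82]
```

View pics/wrist5.png

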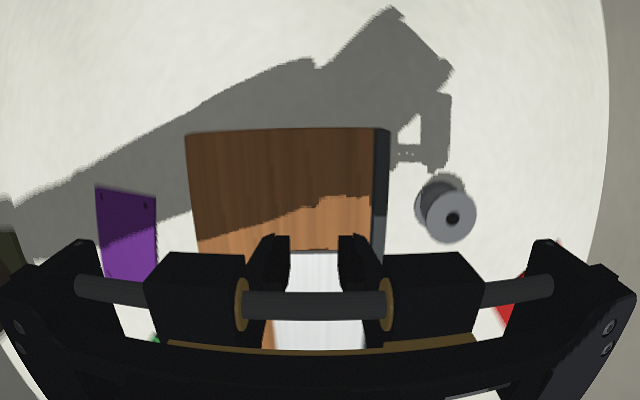

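View pics/scene5.png

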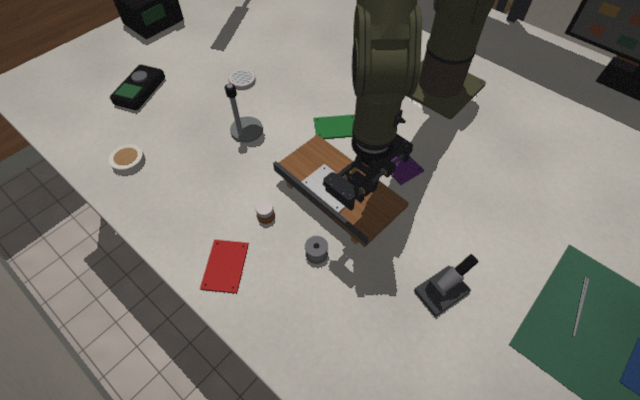

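```bash
python3 - <<'E'
from h import *
W=cam("wrist5"); lp=np.load("poses.npz")["lp"]
for p,z in [((315,251),.066),((187,136),.06),((372,128),.06),((373,240),.06)]: print(p,tol(lp,fonz(W,p,z)).round(4))
E
```

```text
(315, 251) [0.0131 0.0599]
(187, 136) [-0.0824  0.1491]
(372, 128) [0.0536 0.1528]
(373, 240) [0.0588 0.066 ]
```

Emit:
carry_out([
  [[0,0,0,0,0,2,2.5],[0,0,0,0,0,4,2.5],[0,0,0,0,0,5.5,2.5],[0,0,0,0,0,6.3,2.5],[0,0,0,0,0,6.8,2.5],[0,0,0,0,0,7.0,2.5],[0,0,0,-0.5,0,7.0,2.5],[0,0,0,-1,0,7.0,2.5],[0,0,0,-1.5,0,7.0,2.5],[0,0,0,-1.8,0,7.0,2.5]],
])

```text
clock: 7.42
tool_pos: [0.551, 0.1078, 0.0708]
eef_rot: [0.732, 0.681, 0.0, 0.001]
contact_force: [-0.4, -0.2, -0.2]
opening: 0.283
```

```bash
python3 go.py .012 -0.061 0.0705 90
```

```text
t 7.4167 cur ledge 0.0132 0.0753 [0.551  0.1078 0.0708] shift cm [-13.64   0.     0.04] turn [ 0.001  0.001 -0.009] F [-0.41 -0.2  -0.23] q [-0.1   0.88 -0.3   1.88  0.54  0.46 -0.86]
```

Emit:
carry_out([
  [[0,0,0,-0.5,0,0,2.5],[0,0,0,-1,0,0,2.5],[0,0,0,-1.4,0,0,2.5],[0,0,0,-1.8,0,0,2.5],[0,0,0,-2.2,0,0,2.5],[0,0,0,-2.6,0,0,2.5],[0,0,0,-3.0,0,0,2.5],[0,0,0,-3.4,0,0,2.5],[0,0,0,-3.8,0,0,2.5],[0,0,0,-4.2,0,0,2.5]],
])

```text
clock: 8.25
tool_pos: [0.5478, 0.0671, 0.0702]
eef_rot: [0.731, 0.682, 0.0, 0.0]
contact_force: [-0.0, 0.6, 1.5]
opening: 0.284
```

```bash
python3 go.py .012 -0.061 0.0705 90; python3 snap.py 6 scene side; python3 - <<'E'
import cv2
a=cv2.imread("pics/scene6.png")[120:260,225:425]; a=cv2.resize(a,(570,400),interpolation=cv2.INTER_CUBIC)
b=cv2.imread("pics/side6.png")[160:270,270:420]; b=cv2.resize(b,(230*2,337),interpolation=cv2.INTER_CUBIC); cv2.imwrite("pics/c6a.png",a);cv2.imwrite("pics/c6b.png",b)
E
```

```text
t 8.25 cur ledge 0.0125 0.0345 [0.5478 0.0671 0.0702] shift cm [-9.55  0.02 -0.03] turn [ 0.    -0.    -0.007] F [-0.03  0.61  1.52] q [-0.03  0.88 -0.3   1.91  0.56  0.44 -0.81]
```

View pics/c6a.png

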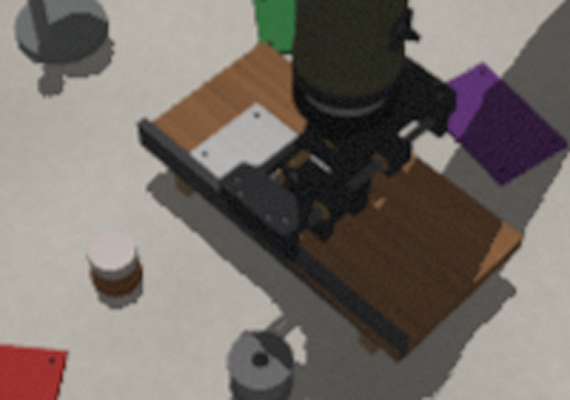

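View pics/c6b.png

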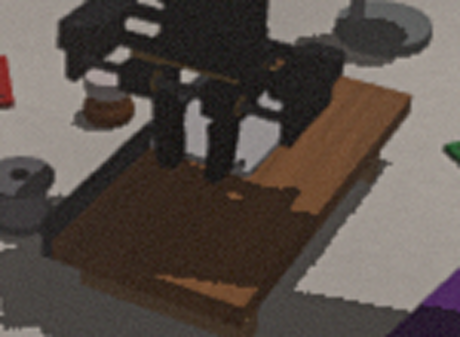

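The plate is moving along the rail ahead of both fingers. I'll keep pushing.

Emit:
carry_out([
  [[0,0,0,-0.4,0,0,2.5],[0,0,0,-0.8,0,0,2.5],[0,0,0,-1.2,0,0,2.5],[0,0,0,-1.6,0,0,2.5],[0,0,0,-2.0,0,0,2.5],[0,0,0,-2.4,0,0,2.5],[0,0,0,-2.8,0,0,2.5],[0,0,0,-3.2,0,0,2.5],[0,0,0,-3.6,0,0,2.5],[0,0,0,-4.0,0,0,2.5]],
])

```text
clock: 9.18
tool_pos: [0.5449, 0.027, 0.0702]
eef_rot: [0.731, 0.682, -0.0, 0.0]
contact_force: [0.4, 0.1, -0.5]
opening: 0.285
```

Emit:
carry_out([
  [[0,0,0,-0.4,0,0,2.5],[0,0,0,-0.8,0,0,2.5],[0,0,0,-1.2,0,0,2.5],[0,0,0,-1.6,0,0,2.5],[0,0,0,-2.0,0,0,2.5],[0,0,0,-2.4,0,0,2.5],[0,0,0,-2.8,0,0,2.5],[0,0,0,-3.2,0,0,2.5],[0,0,0,-3.6,0,0,2.5],[0,0,0,-4.0,0,0,2.5]],
])

```text
clock: 10.02
tool_pos: [0.5422, -0.0128, 0.0702]
eef_rot: [0.731, 0.682, 0.0, 0.0]
contact_force: [0.2, 1.0, 0.1]
opening: 0.286
```

```bash
python3 go.py .012 -0.061 0.0705 90; python3 snap.py 7 scene wrist; python3 - <<'E'
import cv2
a=cv2.imread("pics/scene7.png")[100:240,205:405]; a=cv2.resize(a,None,fx=4,fy=4,interpolation=cv2.INTER_CUBIC)
cv2.imwrite("pics/c7a.png",a)
E
```

```text
t 10.0167 cur ledge 0.0119 -0.0456 [ 0.5422 -0.0128  0.0702] shift cm [-1.54  0.03 -0.03] turn [ 0.     0.    -0.007] F [0.15 1.01 0.14] q [ 0.12  0.87 -0.31  1.94  0.6   0.42 -0.71]
```

View pics/c7a.png

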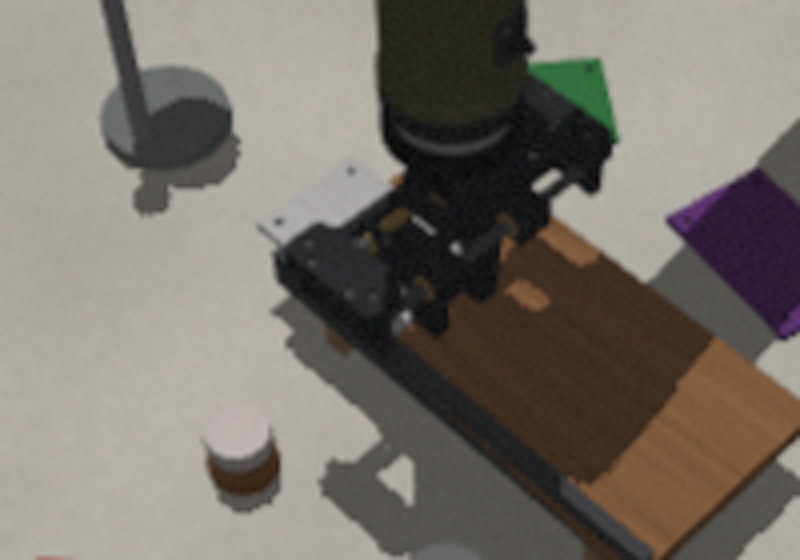

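View pics/wrist7.png

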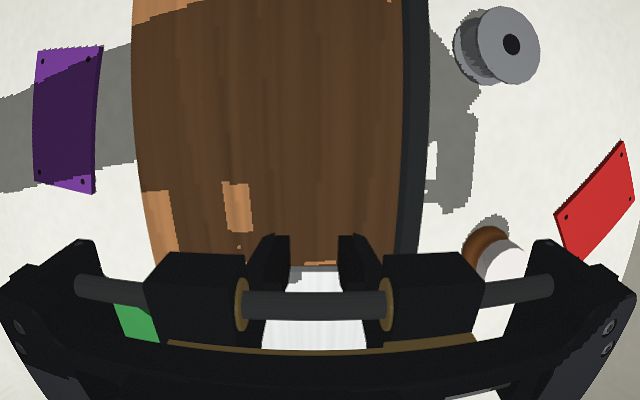

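```bash
python3 - <<'E'
from h import *
S=cam("scene7"); W=cam("wrist7"); lp=np.load("poses.npz")["lp"]
a=lambda p:crop((205,100),4,p)
for p in [(352,160),(258,226)]: print("lead",tol(lp,onz(S,a(p),.066)).round(4))
b=lambda p:crop((225,120),4,p)
print("ledge ref -y near, +y near",tol(lp,onz(S,b((370,60)),.06)).round(4),tol(lp,onz(S,b((733,333)),.06)).round(4),tol(lp,onz(S,b((207,165)),.072)).round(4))
print("trail",tol(lp,fonz(W,(315,266),.066)).round(4))
E
```

```text
lead [-0.0235 -0.1734]
lead [ 0.0544 -0.1738]
ledge ref -y near, +y near [-0.0836 -0.146 ] [-0.082   0.1516] [ 0.0547 -0.1457]
trail [ 0.0123 -0.0545]
```

Emit:
carry_out([
  [[0,0,0,-0.3,0,0,2.5],[0,0,0,-0.6,0,0,2.5],[0,0,0,-0.9,0,0,2.5],[0,0,0,-1.15,0,0,2.5],[0,0,0,-1.3,0,0,2.5],[0,0,0,-1.4,0,0,2.5],[0,0,0,-1.4,0,0,2.5]],
])

```text
clock: 10.7
tool_pos: [0.5412, -0.0267, 0.0702]
eef_rot: [0.732, 0.682, -0.0, 0.0]
contact_force: [0.6, 0.2, 0.2]
opening: 0.286
```

Emit:
carry_out([
  [[0,0,0,0.5,0,0,2.5],[0,0,0,1.5,0,0,2.5],[0,0,0,2.5,0,-2,2.5],[0,0,0,3,0,-5,2.5],[0,0,0.12,3,0,-8,2.5],[0,0,0.24,3,0,-9,2.5],[0,0,0.36,3,0,-9,2.5],[0,0,0.48,3,0,-9,2.5],[0,0,0.6,3,0,-9,2.5],[0,0,0.72,3,0,-9,2.5]],
])

```text
clock: 11.53
tool_pos: [0.5432, 0.0049, 0.1604]
eef_rot: [0.926, 0.378, 0.0, -0.0]
contact_force: [0.3, -1.0, -0.4]
opening: 0.288
```

```bash
python3 go.py -.075 -0.115 0.16 0
```

```text
t 11.5333 cur ledge 0.0118 -0.0278 [0.5432 0.0049 0.1604] shift cm [-12.29  -0.63   0.03] turn [-0.    -0.     0.839] F [ 0.27 -0.95 -0.41] q [ 0.04  0.71 -0.22  1.89  0.27  0.56 -1.16]
```

Emit:
carry_out([
  [[0,0,0.12,-2,0,0,5],[0,0,0.24,-4,0,0,5],[0,0,0.36,-6,0,0,5],[0,0,0.48,-8,0,0,5],[0,0,0.6,-10,0,0,5],[0,0,0.72,-12,0,0,5],[0,0,0.84,-12.9,0.1,0,5],[0,0,0.84,-12.9,0.1,0,5]],
])

```text
clock: 12.2
tool_pos: [0.4506, -0.0888, 0.1603]
eef_rot: [0.999, -0.032, -0.001, 0.001]
contact_force: [0.0, 0.7, -1.5]
opening: 0.569
```

```bash
python3 go.py -.07 -0.125 0.0705 0;  python3 snap.py 8 scene wrist side; python3 - <<'E'
import cv2
a=cv2.imread("pics/scene8.png")[100:240,205:405]; a=cv2.resize(a,None,fx=4,fy=4,interpolation=cv2.INTER_CUBIC)
cv2.imwrite("pics/c8a.png",a)
a=cv2.imread("pics/wrist8.png")[0:250,110:530]; cv2.imwrite("pics/c8w.png",cv2.resize(a,None,fx=1.9,fy=1.9,interpolation=cv2.INTER_CUBIC))
E
```

```text
t 12.2 cur ledge -0.0748 -0.1272 [ 0.4506 -0.0888  0.1603] shift cm [ 0.5  -0.23  8.98] turn [ 0.001  0.002 -0.002] F [ 0.05  0.74 -1.5 ] q [ 0.1   0.64 -0.01  2.14  0.02  0.37 -1.57]
```

View pics/c8a.png

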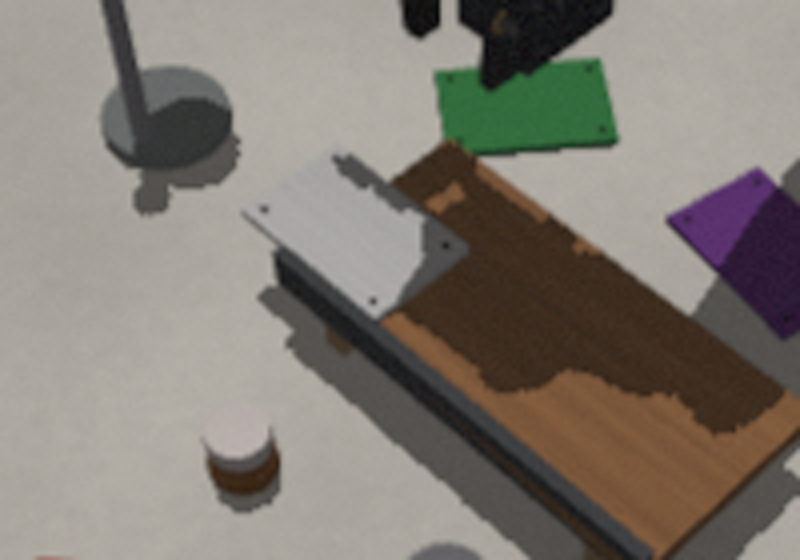

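View pics/c8w.png

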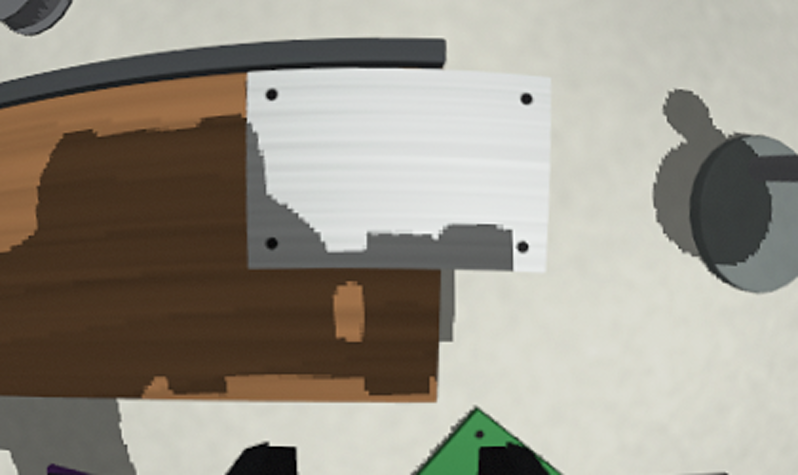

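```bash
python3 - <<'E'
from h import *
W=cam("wrist8"); lp=np.load("poses.npz")["lp"]
c=lambda p:crop((110,0),1.9,p)
q=[tol(lp,fonz(W,c(p),.066)) for p in [(247,72),(551,78),(546,271),(248,268)]]
print(np.round(q,4),np.mean(q,0).round(4)); print(np.degrees(np.arctan2(*(q[3]-q[2]))),np.degrees(np.arctan2(*(q[0]-q[1]))))
print("ledge end",tol(lp,fonz(W,c((437,402)),.06)).round(4),tol(lp,fonz(W,c((441,270)),.06)).round(4),"rail",tol(lp,fonz(W,c((446,64)),.072)).round(4))
E
```

```text
[[ 0.054  -0.0705]
 [ 0.0531 -0.1909]
 [-0.0262 -0.1907]
 [-0.0258 -0.0702]] [ 0.0138 -0.1306]
0.15951877695290964 0.44830050022631984
ledge end [-0.0845 -0.1481] [-0.0276 -0.1482] rail [ 0.0545 -0.1481]
```

The plate is almost square, with about 41 mm overhanging. One gentle two-finger press will seat it against the rail.

Emit:
carry_out([
  [[0,0,0,0.3,0,3,5],[0,0,0,0.4,0,6,5],[0,0,0,0.4,0,8,5],[0,0,0,0.4,0,8.8,5],[0,0,0,0.4,0,8.95,5],[0,0,0,1.2,0,8.95,5],[0,0,0,2.0,0,8.95,5],[0,0,0,2.8,0,8.95,5],[0,0,0,3.4,0,8.95,5],[0,0,0,3.6,0,8.95,5]],
])

```text
clock: 13.18
tool_pos: [0.49, -0.0901, 0.0715]
eef_rot: [1.0, -0.029, 0.001, 0.0]
contact_force: [-0.8, 1.0, -0.1]
opening: 0.568
```

```bash
python3 go.py -.034 -0.125 0.0705 0
```

```text
t 13.1833 cur ledge -0.0354 -0.1261 [ 0.49   -0.0901  0.0715] shift cm [ 0.14 -0.11  0.1 ] turn [ 0.    -0.002  0.004] F [-0.83  0.98 -0.12] q [ 0.1   0.83 -0.01  2.08  0.03  0.23 -1.57]
```

Emit:
carry_out([
  [[0,0,0,0.1,0,0.05,5],[0,0,0,0.2,0,0.05,5],[0,0,0,0.3,0,0.05,5],[0,0,0,0.3,0,0.05,5]],
])

```text
clock: 13.52
tool_pos: [0.4901, -0.0902, 0.0702]
eef_rot: [1.0, -0.03, -0.001, 0.0]
contact_force: [-3.5, 0.3, 1.5]
opening: 0.563
```

```bash
python3 go.py -.034 -0.125 0.0705 0
```

```text
t 13.5167 cur ledge -0.0353 -0.1261 [ 0.4901 -0.0902  0.0702] shift cm [ 0.13 -0.11 -0.03] turn [0.    0.002 0.003] F [-3.47  0.35  1.55] q [ 0.1   0.84 -0.01  2.07  0.03  0.23 -1.57]
```

Emit:
carry_out([
  [[0,0,0,0.15,0,0,5],[0,0,0,0.3,0,0,5],[0,0,0,0.3,0,0,5]],
])

```text
clock: 13.77
tool_pos: [0.4903, -0.0902, 0.0699]
eef_rot: [1.0, -0.03, -0.004, -0.0]
contact_force: [-7.3, 0.7, 5.5]
opening: 0.564
```

Emit:
carry_out([
  [[0,0,0,-0.5,0,0,5],[0,0,0,-1.5,0,0,5],[0,0,0,-3,0,0,5],[0,0,0,-4,0,-1,5],[0,0,0,-4.5,0,-4,5],[0,0,0,-5,0,-7,5],[0,0,0,-5,0,-9,5],[0,0,0,-5,0,-9,5],[0,0,0,-5,0,-9,5]],
])

```text
clock: 14.52
tool_pos: [0.446, -0.0877, 0.1611]
eef_rot: [1.0, -0.03, 0.002, 0.0]
contact_force: [-0.1, 0.1, -0.9]
opening: 0.568
```

```bash
python3 go.py -.07 -0.125 0.0705 0;  python3 snap.py 9 scene wrist side; python3 - <<'E'
import cv2
a=cv2.imread("pics/wrist9.png")[0:250,110:530]; cv2.imwrite("pics/c9w.png",cv2.resize(a,None,fx=1.9,fy=1.9,interpolation=cv2.INTER_CUBIC))
a=cv2.imread("pics/side9.png")[90:270,270:450]; cv2.imwrite("pics/c9s.png",cv2.resize(a,None,fx=3.3,fy=3.3,interpolation=cv2.INTER_CUBIC))
E
```

```text
t 14.5167 cur ledge -0.0794 -0.1263 [ 0.446  -0.0877  0.1611] shift cm [ 0.9  -0.13  9.06] turn [ 0.    -0.005  0.003] F [-0.05  0.12 -0.85] q [ 0.1   0.63 -0.02  2.16  0.03  0.35 -1.57]
```

View pics/c9w.png

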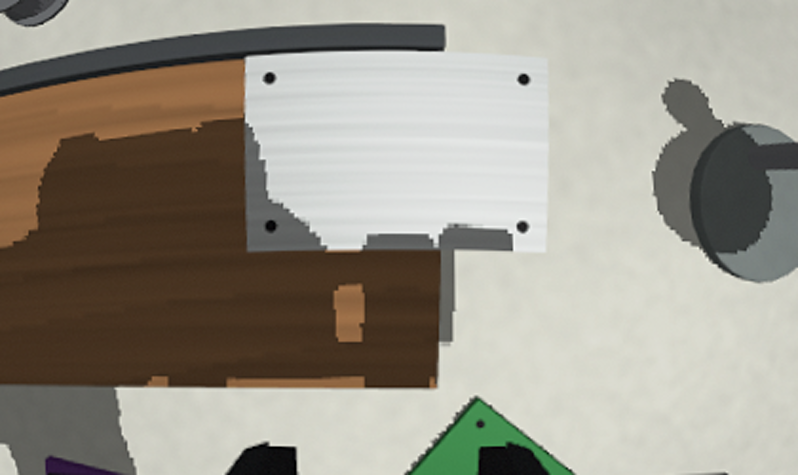

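View pics/c9s.png

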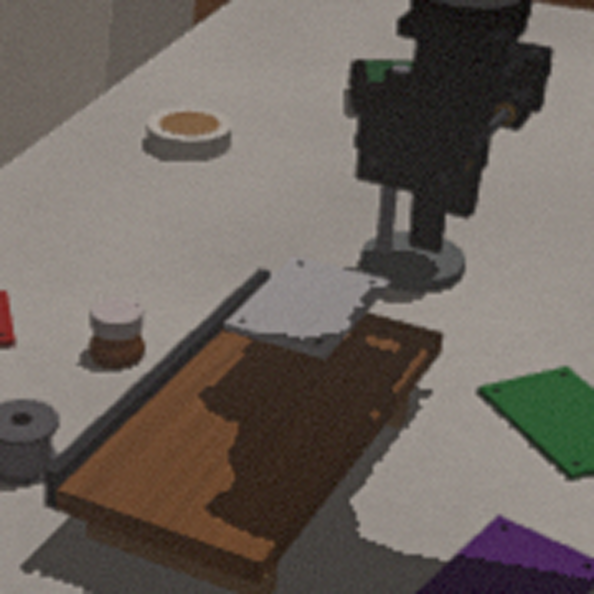

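View pics/scene9.png

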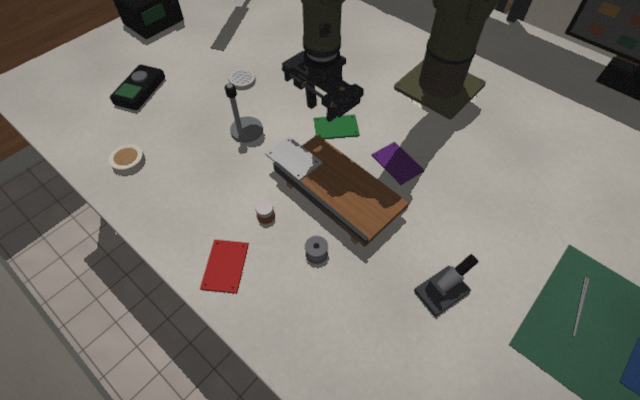

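```bash
python3 - <<'E'
from h import *
W=cam("wrist9"); lp=np.load("poses.npz")["lp"]
c=lambda p:crop((110,0),1.9,p)
q=[tol(lp,fonz(W,c(p),.066)) for p in [(245,57),(548,60),(546,252),(247,251)]]
print(np.round(q,4),np.mean(q,0).round(4)); print(np.degrees(np.arctan2(*(q[3]-q[2]))),np.degrees(np.arctan2(*(q[0]-q[1]))))
print("ledge end",tol(lp,fonz(W,c((437,387)),.06)).round(4),tol(lp,fonz(W,c((441,270)),.06)).round(4),"rail",tol(lp,fonz(W,c((446,48)),.072)).round(4))
a=cv2.imread("pics/scene9.png")[100:240,205:405]; cv2.imwrite("pics/c9a.png",cv2.resize(a,None,fx=4,fy=4,interpolation=cv2.INTER_CUBIC))
E
```

```text
[[ 0.054  -0.07  ]
 [ 0.054  -0.1903]
 [-0.0251 -0.1907]
 [-0.0254 -0.0703]] [ 0.0144 -0.1303]
-0.14782269184052874 0.020470263825903143
ledge end [-0.0843 -0.1481] [-0.0342 -0.1485] rail [ 0.0545 -0.1486]
```

View pics/c9a.png

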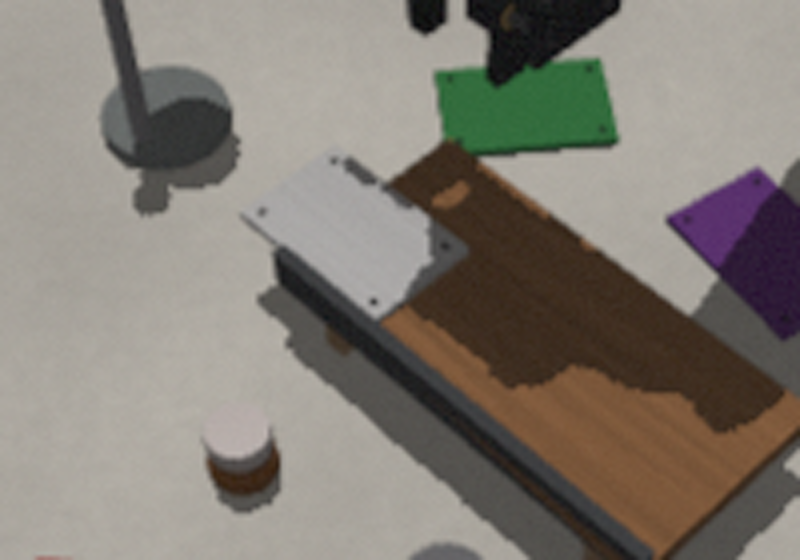

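The plate lies flat, flush and parallel to the rail, about 41 mm out. Nothing else has moved and the arm is clear, so I'm handing in.

```bash
python3 -c "
from plant import r
print(r.finish_job(), r.get_state()['clock'])"
```

```text
the job is handed in; nothing more can be done
the job is handed in; nothing more can be done
```

I pushed the plate square to the rail with two spread fingers, slid it along the rail towards the magnifier's end, then pressed it against the rail once more. I backed the arm clear and handed the job in at about 14.7 s.

- **Position:** the last wrist picture puts the plate's centre at ledge (14.4, -130.3) mm, against a target of (15, -130). It is within about 0.15° of parallel to the rail.
- **Overhang:** about 40 to 42 mm of its 120 mm length.
- **Flush:** in the last press the arm stopped advancing against the rail, with about 7 N at the wrist.
- **Other objects:** the magnifier, iron stand, spool and jar looked unmoved in the scene picture; I did not measure them.
- **Disagreement:** the cameras differed by about 3 to 8 mm along the ledge. I relied on the wrist camera, which sees the plate and the ledge end together; its own readings of the ledge end differ by about 2 mm.

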